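# Lock a carving blank into the bench bayonet socket

## Robot

A 6-joint arm with a two-finger parallel gripper is mounted at the origin on the work surface. World frame = base frame: x ahead of the robot, y to its left, z up, the work surface at z = 0. Lengths are in m, angles in degrees, forces in N, time in s.
With the tool pointing down it reaches from about 0.35 to 0.85 m from the base axis. Payload 8.1 kg.
Tool frame: the origin (TCP) lies on the mounting face of the last link; the fingertips stand 186 mm ahead of it and the grasp point (between the pads) lies 167 mm ahead of it; z points along the fingers, y is the line along which they close (so a half turn about z gives the same grasp; the last joint's range is limited). The gripper opens to 93 mm and grips with 3 to 60 N. Pads are 15 mm wide; open, the fingers measure 128 mm over their backs; the gripper's body (75 mm by 188 mm) begins 65 mm behind the grasp point.
Start: joints at [-71.07, 7.471, 85.268, -0, 87.261, -4.893], TCP at [0.242, -0.549, 0.405] pointing down, gripper open.
Joint ranges: [-169.43, 169.43], [-51.17, 129.36], [1.28, 143.12], [-76.62, 256.62], [0, 156.53], [-152.29, 152.29]. Speed limits (degrees/s): [136.94, 136.94, 159.86, 180, 180, 180].

## Interface

Orientations are given as a 3x3 rotation matrix whose columns are the frame's x, y, z axes.
In Python, from cell import r gives the robot as it stands.
- The arm moves only by the tool drive_tool, never from a script. Its argument "plan" is a list of rows, each an object with "delta_pos": the shift along the world's x, y, z in mm, a list of three; "dr": the turn, a rotation vector about the world's x, y, z in rad, a list of three; "fingers": the closure in counts, from 0 (fully open) to 255 (shut). A call has exactly 5 rows; each row is the pose to reach, as a shift and turn from the pose commanded when the call began; what a row does not reach only later rows make up. A row lasts 1/10 s, in which the tool goes at most 50 mm and 8.59 degrees, less where a joint would pass 70% of its speed; a pose out of reach is approached as far as the arm can. A call with a gripper value outside its range is refused whole. The fingers move at their own pace and stop on an object; "newtons" is the grip in N (left out, the last holds). Time passes only in rows, so rows that repeat a pose let the fingers close, or fill a call up. It gives the time, the measured TCP pose, the force, the opening and the grip force at its end, in the units of the state.
- r.read_state(): the state, without advancing time (a new reading comes with each control period).
- r.read_camera(name): name is "scene" or "side" or "wrist"; returns a dict with "frame" (420x560x3 uint8, red, green, blue), "intrinsics" (3x3 intrinsics, pixels), "world_from_camera" (4x4, takes a point from camera to world coordinates). Camera axes: x right, y up, looking along -z (the intrinsics and any distortion apply to the point x, -y, -z); pixel columns grow to the right and rows downward; lengths in m; the calibration is good to about 2 mm. A picture is of the moment at which its call begins. There is no depth.
- r.finish_job(): hands the job in; it is judged then, once.
The state is a dict: "time": time; "joints": joint angles; "qd": joint speeds; "joint_torque": joint torques, N m; "tcp_pos": TCP position; "eef_rot": TCP orientation; "wrist_force": force on the tool from outside, world axes, zero at the start; "wrist_torque": the same for the moment, N m; "grip_width": finger opening in m; "grip_force": force on a finger pad.
Only numpy, scipy, OpenCV 4.12 (cv2) and the standard library are available. Lean on these libraries where they do the work, as an engineer would, in place of code of your own. Each camera call takes 0.05 s, during which the arm holds its last target. There are 200 camera calls.

## Task

Mount the round wooden carving blank in the steel bayonet socket on the bench: let its two lugs down through the two gaps in the socket's roof onto the ledge inside, then, pressing lightly, twist it clockwise (seen from above) until the lugs drop into the hidden locking notches, and let go, leaving it hanging there level. Feel for the notches and work gently, never ramming or wrenching the blank in the socket, and leave the mallet, the tin and the offcut where they are.

Things in the scene. Friction and masses are not known exactly. Their poses are not given: they have to be found in the camera images.
- blank: Loose round wooden carving blank, about 0.35 to 0.55 kg, standing on its steel stem (32 mm diameter, foot chamfered). Origin: centre of the stem's foot; z up; x along the grip bar. Two steel lugs along +x and -x reach 27 mm from the axis, 10 mm wide, 4 to 12 mm above the foot. Disc 96 mm in diameter, 46 to 58 mm above the foot, petals up to 65 mm. Half a turn gives the same fit.
- bar (a point): Middle of the blank's plain wooden grip bar, on the blank's axis 86 mm above its foot; axes as the blank's. The bar stands across the middle of the disc, exactly above the lugs: 64 mm long (x), 24 mm wide (y), from 58 to 100 mm above the foot.
- socket: Fixed round steel socket on the bench: base 120 mm in diameter, 12 mm thick; collar 80 mm in diameter, 61 mm high. Origin: centre of the underside; z up; x along the line of its two entry gaps. Turning: stops in it block anticlockwise turns from the gaps beyond about 15 degrees, and clockwise ones beyond about 115 degrees.
- mouth (a point): Centre of the top of the socket's roof, on its axis, 61 mm above the bench; axes as the socket's. The roof is 8 mm thick with a round bore 36 mm in diameter and two gaps 16 mm wide running out from it along +x and -x to at least 32 mm from the axis.
- ledge (a point): Centre of the ledge inside the socket that carries the lugs, on the axis, 42 mm above the bench (blank's origin then 38 mm above the socket's). It is sprung: gives way downward up to 8 mm, starting at about 6 N (blank's weight included), stiffening by 1 N per mm. Friction resists turning on it.
- notches (a point): Centre between the floors of two facing notches in the ledge, on the axis, 30 mm above the bench. Notches: 14 mm wide, 12 mm deep, hidden under the roof, 37 to 78 degrees clockwise (from above) from the gaps, exactly where must be felt. Lugs over them can drop 12 mm (blank's origin 26 mm above the socket's); the notch sides then stop the twist. This point does not show their direction.
- mallet: Bystander: turned wooden mallet standing on its head, 72 mm in diameter, 205 mm tall. Origin: centre of its underside.
- wax_tin: Bystander: plain metal tin, 70 mm in diameter, 50 mm tall. Origin: centre of its underside.
- offcut: Bystander: dark wood offcut, 110 x 60 x 35 mm. Origin: centre of its underside, x along its length.
There are look-alikes about, which are no part of the job. Leave any yellow look-alike of the blank alone.

How it is judged (in metres and radians):
On the way, in this order (a step that is already met when the one before it is completed fails the run):
1. the lugs have passed down through the gaps and lie below the roof, the bar still in line with the gaps (z of blank in the frame of socket below 0.041 m and horizontal distance between blank and socket below 0.005 m and angle between the x axis of blank and the x axis of socket, either way round below 0.35 rad), for 0.05 s.
2. after twisting, the lugs have dropped into the notches (z of blank in the frame of socket below 0.0285 m and horizontal distance between blank and socket below 0.005 m and angle between the x axis of blank and the x axis of socket, either way round above 0.45 rad), for 0.2 s.
At the end, for the whole second after the job is handed in: The blank hangs at rest in the socket, lugs down in the notches: its origin 21 to 28.5 mm above the socket's origin and within 5 mm of its axis, the bar turned at least 0.45 rad from the gaps, tilted less than 0.07 rad, released (all of step 2 and z of blank in the frame of socket above 0.021 m and angle between blank's own z axis and vertical below 0.07 rad and linear speed of blank below 0.02 m/s); the robot touches nothing.
It fails at once if the blank is rammed or wrenched: more than 40 N between blank and socket (contact force between blank and socket above 40 N).
It fails at once if the mallet is moved more than 20 mm (distance of mallet from where it was at the start of the episode above 0.02 m).
It fails at once if the tin is moved more than 20 mm (distance of wax_tin from where it was at the start of the episode above 0.02 m).
It fails at once if the offcut is moved more than 20 mm (distance of offcut from where it was at the start of the episode above 0.02 m).
It also fails if it takes over 59 s, if anything falls off the work surface, if the arm or the gripper's body presses on something with over 40 N, if the wrist force passes 120 N, or if a joint passes its speed limit or range.

## Working session

There is one attempt and no reset: what is moved stays moved. The work goes in short steps, Python scripts to look and compute and a tool call to move; the robot and the scene stay as the last step left them, time stands still between calls to the robot, and variables do not carry over. Pictures are saved under pics/ and viewed, at most 10 in all, crops included, and the job is handed in when it is done.

Besides the shell and the picture viewer there is one more tool, called as name(argument=value, ...), one argument or row to a line, values as JSON. drive_tool: Moves the arm, as the interface text tells. Its arguments: {"type":"object","properties":{"plan":{"type":"array"},"newtons":{"type":"number"}},"required":["plan"]}

```bash
mkdir -p pics
python3 - <<'E'
from cell import r
import cv2,json,numpy as np
for n in ("scene","side"):
    c=r.read_camera(n); cv2.imwrite(f"pics/{n}0.png",c["frame"][:,:,::-1])
    print(n,np.round(c["intrinsics"],1).tolist(),np.round(c["world_from_camera"],3).tolist(),[k for k in c])
s=r.read_state();print({k:np.round(v,3).tolist() for k,v in s.items()})
E
```

```text
scene [[440.2, 0.0, 285.9], [0.0, 440.2, 207.9], [0.0, 0.0, 1.0]] [[0.485, -0.649, 0.587, 1.297], [0.875, 0.344, -0.342, -0.458], [0.019, 0.679, 0.734, 1.047], [0.0, 0.0, 0.0, 1.0]] ['frame', 'intrinsics', 'world_from_camera']
side [[405.5, 0.0, 272.5], [0.0, 405.5, 212.5], [0.0, 0.0, 1.0]] [[-0.935, 0.219, -0.279, 0.215], [-0.354, -0.621, 0.699, 0.759], [-0.02, 0.753, 0.658, 0.794], [0.0, 0.0, 0.0, 1.0]] ['frame', 'intrinsics', 'world_from_camera']
{'time': 0.1, 'joints': [-71.072, 7.512, 85.323, 0.001, 87.263, -4.896], 'qd': [-0.018, -0.084, -0.19, 0.044, 0.07, 0.009], 'joint_torque': [0.003, -56.134, -49.309, 0.077, 0.029, -0.0], 'tcp_pos': [0.242, -0.549, 0.404], 'eef_rot': [[0.915, 0.404, -0.001], [0.404, -0.915, 0.002], [0.0, -0.002, -1.0]], 'wrist_force': [0.146, 0.952, 0.036], 'wrist_torque': [0.017, 0.004, 0.004], 'grip_force': 0.0, 'grip_width': 0.093}
```

View pics/scene0.png

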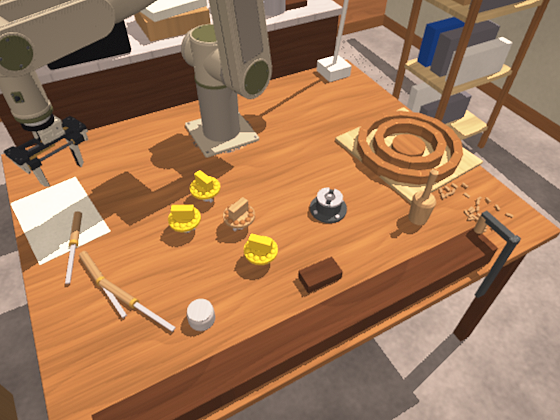

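View pics/side0.png

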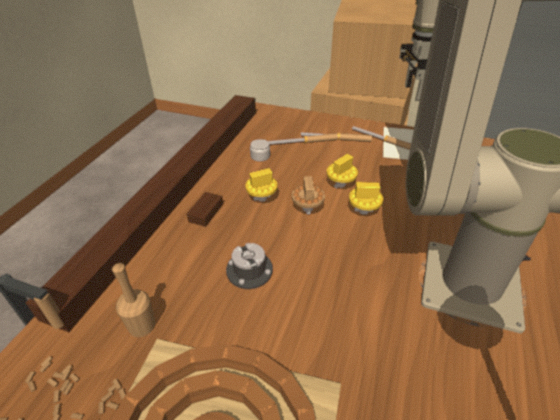

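The unpainted wooden blank is at scene (239,213) and side (308,195), with three yellow look-alikes around it. The socket is at scene (329,203) and side (248,260). I'll take one composite zoom for detail.

```bash
cat > h.py <<'E'
from cell import r
import cv2,numpy as np
def ray(c,u,v):
    K=np.array(c["intrinsics"]);T=np.array(c["world_from_camera"])
    d=np.linalg.inv(K)@[u,v,1];d=T[:3,:3]@(d*[1,-1,-1]);return T[:3,3],d
def onz(c,u,v,z):
    o,d=ray(c,u,v);return o+d*(z-o[2])/d[2]
def proj(c,p):
    K=np.array(c["intrinsics"]);T=np.array(c["world_from_camera"])
    q=T[:3,:3].T@(np.array(p)-T[:3,3])*[1,-1,-1];q=K@q;return q[:2]/q[2]
E
python3 - <<'E'
from h import *
t=[]
C={n:r.read_camera(n) for n in("scene","side")}
for n,cs in (("scene",((239,213),(329,203))),("side",((308,195),(248,260)))):
    row=[]
    for (x,y) in cs:
        row.append(cv2.resize(C[n]["frame"][y-28:y+28,x-37:x+37],(400,300),interpolation=cv2.INTER_CUBIC))
    t.append(np.hstack(row))
cv2.imwrite("pics/z.png",np.vstack(t)[:,:,::-1])
for n,b,s in(("scene",(239,210),(329,197)),("side",(309,185),(248,254))):
    print(n,onz(C[n],*b,.086).round(3),onz(C[n],*s,.061).round(3))
for n,y in(("scene",((205,181),(182,214),(261,243))),("side",((368,190),(343,165),(262,180)))):
    print(n,[onz(C[n],*p,.086).round(3).tolist() for p in y])
E
```

```text
scene [ 0.471 -0.137  0.086] [0.531 0.143 0.061]
side [ 0.459 -0.141  0.086] [0.528 0.145 0.061]
scene [[0.309, -0.179, 0.086], [0.407, -0.291, 0.086], [0.612, -0.136, 0.086]]
side [[0.296, -0.173, 0.086], [0.391, -0.271, 0.086], [0.596, -0.118, 0.086]]
```

View pics/z.png

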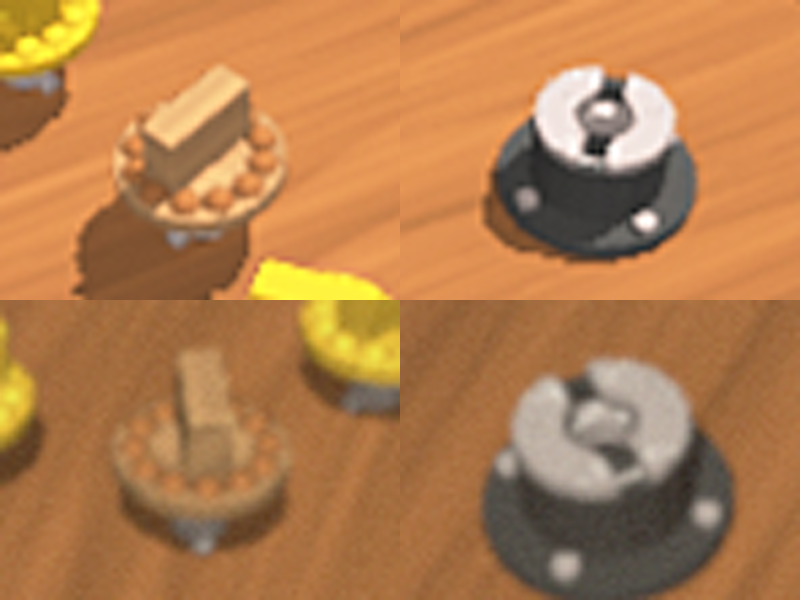

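Run:
```python
from h import *
C={n:r.read_camera(n) for n in("scene","side")}
a=lambda p,q:np.degrees(np.arctan2(*(q-p)[1::-1]))
for n,pts in(("scene",[(232.2,210.9),(245.7,198.5),(331.2,190.7),(328.1,201.8)]),("side",[(308,176.6),(309.5,190.1),(244.3,248.3),(253.2,262)])):
    P=[onz(C[n],*p,.1) for p in pts[:2]]+[onz(C[n],*p,.061) for p in pts[2:]]
    for i in(0,2): print(n,((P[i]+P[i+1])/2).round(4),"len",np.linalg.norm(P[i+1]-P[i]).round(3),"ang",a(P[i],P[i+1]).round(1))
print(r.read_state()["time"])
```

```text
scene [ 0.4633 -0.1329  0.1   ] len 0.062 ang 115.6
scene [0.5289 0.1463 0.061 ] len 0.051 ang -43.9
side [ 0.4577 -0.1305  0.1   ] len 0.063 ang 110.8
side [0.5253 0.1478 0.061 ] len 0.052 ang 138.2
0.3
```

drive_tool(
  plan=[
    {"delta_pos": [22, 42, 0], "dr": [0, 0, 0.149], "fingers": 0},
    {"delta_pos": [44, 84, 0], "dr": [0, 0, 0.298], "fingers": 0},
    {"delta_pos": [66, 126, 0], "dr": [0, 0, 0.447], "fingers": 0},
    {"delta_pos": [88, 168, 0], "dr": [0, 0, 0.596], "fingers": 0},
    {"delta_pos": [110, 210, 0], "dr": [0, 0, 0.745], "fingers": 0},
  ],
)

```text
time: 0.8
tcp_pos: [0.3528, -0.3372, 0.4048]
eef_rot: [[0.393, 0.919, 0.0], [0.919, -0.393, -0.0], [-0.0, 0.0, -1.0]]
wrist_force: [1.5, 0.0, 0.6]
grip_width: 0.093
grip_force: 0.0
```

drive_tool(
  plan=[
    {"delta_pos": [22, 41, -15], "dr": [0, 0, 0.149], "fingers": 0},
    {"delta_pos": [44, 82, -30], "dr": [0, 0, 0.298], "fingers": 0},
    {"delta_pos": [66, 123, -45], "dr": [0, 0, 0.447], "fingers": 0},
    {"delta_pos": [88, 164, -60], "dr": [0, 0, 0.596], "fingers": 0},
    {"delta_pos": [108, 206, -60], "dr": [0, 0, 0.745], "fingers": 0},
  ],
)

```text
time: 1.3
tcp_pos: [0.4602, -0.1308, 0.3425]
eef_rot: [[-0.334, 0.942, -0.003], [0.942, 0.334, 0.001], [0.002, -0.002, -1.0]]
wrist_force: [0.7, -1.2, 0.4]
grip_width: 0.0927
grip_force: 0.0
```

drive_tool(
  plan=[
    {"delta_pos": [0, 0, 0], "dr": [0, 0, 0.067], "fingers": 0},
    {"delta_pos": [0, 0, 0], "dr": [0, 0, 0.067], "fingers": 60},
    {"delta_pos": [0, 0, 0], "dr": [0, 0, 0.067], "fingers": 60},
    {"delta_pos": [0, 0, 0], "dr": [0, 0, 0.067], "fingers": 60},
    {"delta_pos": [0, 0, 0], "dr": [0, 0, 0.067], "fingers": 60},
  ],
)

```text
time: 1.8
tcp_pos: [0.4601, -0.1338, 0.3449]
eef_rot: [[-0.389, 0.921, 0.0], [0.921, 0.389, -0.0], [-0.0, 0.0, -1.0]]
wrist_force: [0.4, -0.2, 0.4]
grip_width: 0.0713
grip_force: 0.0
```

Run:
```python
from h import *
s=r.read_state();c=r.read_camera("wrist");cv2.imwrite("pics/w1.png",c["frame"][:,:,::-1])
print(s["tcp_pos"],np.degrees(np.arctan2(s["eef_rot"][1][0],s["eef_rot"][0][0])),s["grip_width"],s["joints"],s["time"])
print(np.array(c["world_from_camera"]).round(3),c["intrinsics"])
print(proj(c,[.46,-.133,.1]),proj(c,[*s["tcp_pos"][:2],.1]))
```

```text
[ 0.4600864  -0.13381658  0.3448605 ] 112.8621141222243 0.07131480251413569 [-2.23500970e+01 -9.51295876e+00  1.08352353e+02 -2.79163758e-03
  8.11458466e+01 -4.52117827e+01] 1.8
[[ 0.921 -0.372 -0.111  0.43 ]
 [ 0.389  0.883  0.264 -0.061]
 [-0.    -0.286  0.958  0.324]
 [ 0.     0.     0.     1.   ]] [[373.88861826   0.         276.41108774]
 [  0.         373.88861826 210.73849475]
 [  0.           0.           1.        ]]
[276.76233894 227.57123586] [276.38686156 228.74397682]
```

View pics/w1.png

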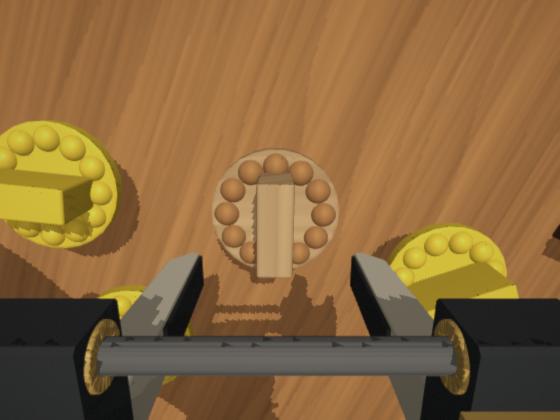

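The wrist view shows the blank's bar at the centre: top face from about (276,184) to (274.5,277), in line with the tool. Both yellow neighbours are clear of the fingers.

Run:
```python
from h import *
c=r.read_camera("wrist")
a,b=onz(c,276,184,.1),onz(c,274.6,277,.1)
print(a,b,(a+b)/2,np.linalg.norm(a-b),np.degrees(np.arctan2(*(a-b)[1::-1])))
```

```text
[ 0.44862003 -0.10713686  0.1       ] [ 0.47211306 -0.16522188  0.1       ] [ 0.46036655 -0.13617937  0.1       ] 0.06265613365382139 112.02133423100481
```

drive_tool(
  plan=[
    {"delta_pos": [0, 0, -20], "dr": [0, 0, 0], "fingers": 60},
    {"delta_pos": [0, 0, -40], "dr": [0, 0, 0], "fingers": 60},
    {"delta_pos": [0, 0, -60], "dr": [0, 0, 0], "fingers": 60},
    {"delta_pos": [0, 0, -78], "dr": [0, 0, 0], "fingers": 60},
    {"delta_pos": [0, 0, -88], "dr": [0, 0, 0], "fingers": 60},
  ],
  newtons=40,
)

```text
time: 2.4
tcp_pos: [0.4597, -0.1331, 0.2551]
eef_rot: [[-0.39, 0.921, -0.002], [0.921, 0.39, 0.001], [0.001, -0.001, -1.0]]
wrist_force: [-0.5, 0.6, -0.3]
grip_width: 0.0708
grip_force: 0.0
```

drive_tool(
  plan=[
    {"delta_pos": [0, -2, 0], "dr": [0, 0, -0.012], "fingers": 60},
    {"delta_pos": [0, -2, 0], "dr": [0, 0, -0.012], "fingers": 255},
    {"delta_pos": [0, -2, 0], "dr": [0, 0, -0.012], "fingers": 255},
    {"delta_pos": [0, -2, 0], "dr": [0, 0, -0.012], "fingers": 255},
    {"delta_pos": [0, -2, 0], "dr": [0, 0, -0.012], "fingers": 255},
  ],
  newtons=40,
)

```text
time: 2.9
tcp_pos: [0.4607, -0.135, 0.2575]
eef_rot: [[-0.38, 0.925, 0.001], [0.925, 0.38, -0.0], [-0.001, 0.001, -1.0]]
wrist_force: [-0.5, 0.4, -0.5]
grip_width: 0.0437
grip_force: 0.0
```

drive_tool(
  plan=[
    {"delta_pos": [0, 0, 0], "dr": [0, 0, 0], "fingers": 255},
    {"delta_pos": [0, 0, 5], "dr": [0, 0, 0], "fingers": 255},
    {"delta_pos": [0, 0, 20], "dr": [0, 0, 0], "fingers": 255},
    {"delta_pos": [0, 0, 50], "dr": [0, 0, 0], "fingers": 255},
    {"delta_pos": [0, 0, 80], "dr": [0, 0, 0], "fingers": 255},
  ],
)

```text
time: 3.4
tcp_pos: [0.4597, -0.1346, 0.3366]
eef_rot: [[-0.38, 0.925, -0.003], [0.925, 0.38, 0.001], [0.002, -0.002, -1.0]]
wrist_force: [-0.1, -0.3, -3.9]
grip_width: 0.0234
grip_force: 40.0
```

The fingers may have closed late, giving a high grasp on the bar, so I'll look.

Run:
```python
from h import *
s=r.read_state();t=[]
p=np.array(s["tcp_pos"])-[0,0,.19]
for n in("scene","side"):
    c=r.read_camera(n);u,v=proj(c,p).astype(int);print(n,u,v)
    t.append(cv2.resize(c["frame"][v-50:v+50,u-40:u+40],(400,500),interpolation=cv2.INTER_CUBIC))
    for z in(.167,.186,.19+.028,.181+.072-.0):print(z,(proj(c,np.array(s["tcp_pos"])-[0,0,z])-[u-40,v-50])*5)
cv2.imwrite("pics/g.png",np.hstack(t)[:,:,::-1]);print(s["tcp_pos"],s["wrist_force"],s["wrist_torque"],s["grip_width"])
```

```text
scene 237 192
0.167 [197.58473947 225.90147194]
0.186 [199.67245615 249.58555679]
0.218 [203.08603272 288.31084816]
0.253 [206.67934783 329.07518196]
side 309 168
0.167 [202.36675365 218.84941628]
0.186 [200.99596034 247.65246131]
0.218 [198.75534556 294.7321545 ]
0.253 [196.39774124 344.27002631]
[ 0.45968453 -0.13456883  0.33657973] [-0.11051904 -0.2999494  -3.91605261] [-0.03290283 -0.14642278 -0.01026604] 0.023388111118557486
```

View pics/g.png

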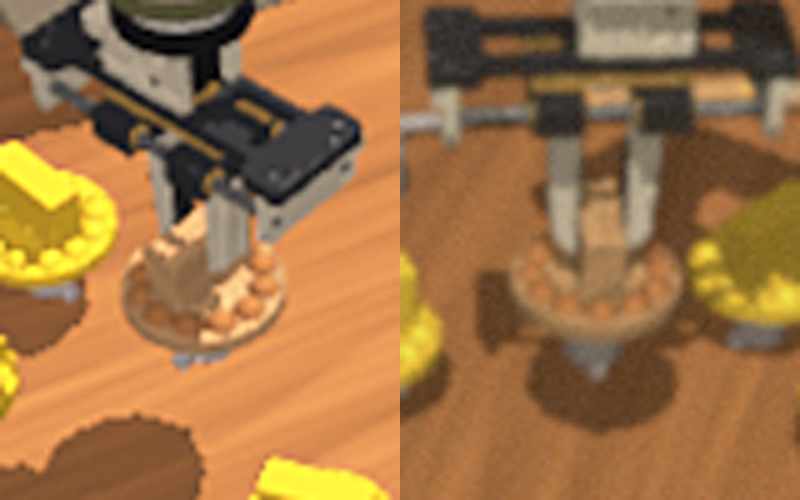

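The grasp is good: the blank hangs upright and the fingertips sit about 15 mm above the disc. Next I'll go beside the socket, where the wrist camera can see the mouth.

drive_tool(
  plan=[
    {"delta_pos": [15, 25, 20], "dr": [0, 0, 0.05], "fingers": 255},
    {"delta_pos": [40, 65, 30], "dr": [0, 0, 0.14], "fingers": 255},
    {"delta_pos": [65, 105, 30], "dr": [0, 0, 0.24], "fingers": 255},
    {"delta_pos": [85, 145, 30], "dr": [0, 0, 0.34], "fingers": 255},
    {"delta_pos": [105, 185, 30], "dr": [0, 0, 0.431], "fingers": 255},
  ],
)

```text
time: 4.0
tcp_pos: [0.5656, 0.0519, 0.3647]
eef_rot: [[-0.735, 0.679, -0.002], [0.679, 0.735, -0.0], [0.002, -0.002, -1.0]]
wrist_force: [0.6, 0.6, -3.9]
grip_width: 0.0238
grip_force: 40.0
```

drive_tool(
  plan=[
    {"delta_pos": [16, 26, 0], "dr": [0, 0, 0], "fingers": 255},
    {"delta_pos": [24, 38, 0], "dr": [0, 0, 0], "fingers": 255},
    {"delta_pos": [24, 38, 0], "dr": [0, 0, 0], "fingers": 255},
    {"delta_pos": [24, 38, 0], "dr": [0, 0, 0], "fingers": 255},
    {"delta_pos": [24, 38, 0], "dr": [0, 0, 0], "fingers": 255},
  ],
)

```text
time: 4.5
tcp_pos: [0.5889, 0.0869, 0.3661]
eef_rot: [[-0.731, 0.682, -0.001], [0.682, 0.731, -0.001], [0.0, -0.001, -1.0]]
wrist_force: [-0.8, -0.5, -4.5]
grip_width: 0.0234
grip_force: 40.0
```

Run:
```python
from h import *
s=r.read_state();c=r.read_camera("wrist");cv2.imwrite("pics/w2.png",c["frame"][:,:,::-1])
print(s["tcp_pos"],np.degrees(np.arctan2(s["eef_rot"][1][0],s["eef_rot"][0][0])),s["wrist_force"],s["wrist_torque"],s["time"])
print(proj(c,[.527,.1465,.061]))
```

```text
[0.58893691 0.08691072 0.36612771] 136.9624548421004 [-0.75124143 -0.52009289 -4.54015486] [-0.07450319 -0.15534497  0.00164837] 4.5
[279.34519309  89.11304807]
```

View pics/w2.png

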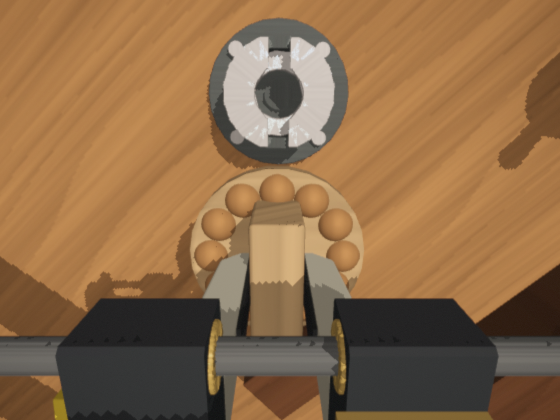

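The wrist view shows the socket's collar with centre at about (279,92). Its gaps are near (280,45) and (277,140), in line with the bar. The disc rim spans columns 191 to 363, with its front at row 168.

Run:
```python
from h import *
s=r.read_state();c=r.read_camera("wrist");f=c["frame"]
a=np.radians(np.degrees(np.arctan2(s["eef_rot"][1][0],s["eef_rot"][0][0])));ex=np.array([np.cos(a),np.sin(a)]);ey=np.array([np.sin(a),-np.cos(a)])
tc=np.array(s["tcp_pos"])[:2]
def circ(P):
    P=np.array(P);x=np.linalg.lstsq(np.c_[2*P,np.ones(len(P))],(P**2).sum(1),rcond=None)[0];return x[:2],np.sqrt(x[2]+x[:2]@x[:2])
m=((f.min(2)>120)&(f.max(2).astype(int)-f.min(2)<45)).astype(np.uint8);m[160:]=0;m[:,:215]=0;m[:,345:]=0
h=cv2.convexHull(cv2.findNonZero(m))[:,0]
P=[onz(c,*p,.061)[:2] for p in h]; P=np.array(P)
for k in range(6):
    o,R=circ(P);e=abs(np.linalg.norm(P-o,axis=1)-R);P=P[e<max(.0015,np.sort(e)[int(.8*len(e))])]
print("collar",o,R,len(P))
# dark bore+gap: polar sample of brightness at r=22..30 mm
for sg in(1,-1):
  vals=[]
  for t in np.radians(np.arange(-40,40.1,.5)):
    d=sg*(np.cos(t)*ex+np.sin(t)*np.array([-ex[1],ex[0]]))
    v=[f[tuple(np.round(proj(c,[*(o+q*d),.061])[::-1]).astype(int))].astype(float).mean() for q in(.024,.027,.029)]
    vals.append(np.mean(v))
  vals=np.array(vals);th=np.arange(-40,40.1,.5);k=vals<110
  print(sg,th[k][[0,-1]] if k.any() else None,vals[::8].round())
for z in(.16,.165,.17):
    D,RD=circ([onz(c,*p,z)[:2] for p in((191,245),(363,245),(277,168),(216,195),(338,195))]);print("disc",z,RD,"rel tcp tool-x,y",(D-tc)@ex,(D-tc)@ey,"to socket",o-D)
print("tcp->socket",o-tc)
```

```text
collar [0.52903607 0.14374393] 0.047998830001014944 14
1 None [197. 200. 206. 213. 214. 197. 152. 131. 125. 143. 158. 158. 157. 154.
 188. 200. 205. 203. 198. 198. 197.]
-1 None [192. 205. 199. 198. 197. 206. 202. 184. 178. 181. 187. 142. 123. 115.
 171. 202. 214. 212. 209. 198. 196.]
disc 0.16 0.04581640474415274 rel tcp tool-x,y -0.0007663960499973574 -0.00023065350341676985 to socket [-0.06035914  0.05758087]
disc 0.165 0.044579971308214436 rel tcp tool-x,y 0.0013806359718094292 -0.0002312669019108419 to socket [-0.0587898   0.05611563]
disc 0.17 0.04334353787227358 rel tcp tool-x,y 0.0035276679936150405 -0.0002318803004073105 to socket [-0.05722047  0.05465039]
tcp->socket [-0.05995656  0.05688914]
```

Run:
```python
from h import *
s=r.read_state();c=r.read_camera("wrist");f=c["frame"]
a=np.arctan2(s["eef_rot"][1][0],s["eef_rot"][0][0]);ex=np.array([np.cos(a),np.sin(a)]);ey=np.array([np.sin(a),-np.cos(a)])
c0=np.array([.527,.1465]);k=6 # px/mm; image up=+ex, right=+ey
q=[(-45,-45),(45,-45),(45,45),(-45,45)]
src=np.float32([proj(c,[*(c0+.001*(u*ey-v*ex)),.061]) for u,v in q]);dst=np.float32([((u+45)*k,(v+45)*k) for u,v in q])
w=cv2.warpPerspective(f,cv2.getPerspectiveTransform(src,dst),(540,540),flags=cv2.INTER_CUBIC)
for i in range(0,541,60): cv2.line(w,(i,0),(i,6),(0,255,0),1);cv2.line(w,(0,i),(6,i),(0,255,0),1)
cv2.imwrite("pics/rect.png",w[:,:,::-1])
g=cv2.GaussianBlur(cv2.cvtColor(w,cv2.COLOR_RGB2GRAY),(9,9),2)
for lo,hi in((225,255),(95,125)):
    h=cv2.HoughCircles(g,cv2.HOUGH_GRADIENT,1,5,param1=80,param2=15,minRadius=lo,maxRadius=hi);print(None if h is None else h[0][:4].round(1).tolist())
```

```text
[[265.5, 290.5, 241.60000610351562], [266.5, 284.5, 244.10000610351562], [271.5, 289.5, 237.89999389648438], [265.5, 297.5, 247.6999969482422]]
[[267.5, 285.5, 107.0], [264.5, 281.5, 109.30000305175781], [261.5, 289.5, 102.80000305175781], [269.5, 292.5, 106.19999694824219]]
```

View pics/rect.png

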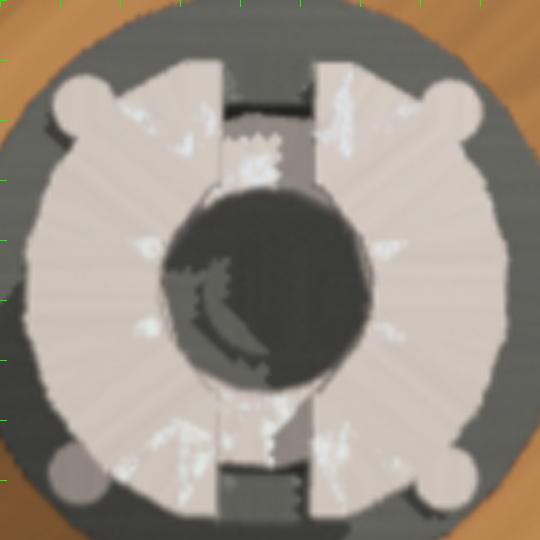

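Run:
```python
from h import *
from scipy.optimize import least_squares
s=r.read_state();c=r.read_camera("wrist")
a=np.arctan2(s["eef_rot"][1][0],s["eef_rot"][0][0]);ex=np.array([np.cos(a),np.sin(a)]);ey=np.array([np.sin(a),-np.cos(a)])
tc=np.array(s["tcp_pos"])[:2]
def P(x,u,v,h): return proj(c,[*(tc+(x[0]+u)*ex+(x[1]+v)*ey),x[2]+h])
def res(x):
    t=np.linspace(0,2*np.pi,721);D=np.array([P(x,.048*np.cos(q),.048*np.sin(q),.058) for q in t])
    return [P(x,.032,0,.1)[1]-222,P(x,.032,0,.058)[1]-203,D[:,1].min()-168,D[:,0].min()-191,D[:,0].max()-363]
q=least_squares(res,[0,0,.107]);print(q.x,q.fun, q.x[2]-s["tcp_pos"][2])
```

```text
[-4.47796119e-03 -7.91612032e-05  9.39009079e-02] [ 2.06734692 -4.02910072  1.40900398  0.13528198 -0.13515397] -0.2729156882329036
```

Run:
```python
from h import *
c=r.read_camera("scene");print(onz(c,320,273,.035),onz(c,200,313,.05));c=r.read_camera("side");print(onz(c,205,207,.035))
```

```text
[ 0.74569835 -0.02263083  0.035     ] [ 0.71322372 -0.359789    0.05      ]
[ 0.73101972 -0.00520383  0.035     ]
```

drive_tool(
  plan=[
    {"delta_pos": [-2, -20, -10], "dr": [0, 0, 0], "fingers": 255},
    {"delta_pos": [-4, -50, -25], "dr": [0, 0, 0], "fingers": 255},
    {"delta_pos": [-4, -75, -45], "dr": [0, 0, 0], "fingers": 255},
    {"delta_pos": [-4, -87, -65], "dr": [0, 0, 0], "fingers": 255},
    {"delta_pos": [-4, -87, -80], "dr": [0, 0, 0], "fingers": 255},
  ],
)

```text
time: 5.3
tcp_pos: [0.585, -0.0007, 0.2855]
eef_rot: [[-0.73, 0.683, -0.001], [0.683, 0.73, -0.0], [0.0, -0.001, -1.0]]
wrist_force: [-0.5, -0.4, -4.3]
grip_width: 0.0239
grip_force: 40.0
```

drive_tool(
  plan=[
    {"delta_pos": [0, 0, -3], "dr": [0, 0, 0], "fingers": 255},
    {"delta_pos": [0, 0, -5], "dr": [0, 0, 0], "fingers": 255},
    {"delta_pos": [0, 0, -7], "dr": [0, 0, 0], "fingers": 255},
    {"delta_pos": [0, 0, -9], "dr": [0, 0, 0], "fingers": 255},
    {"delta_pos": [0, 0, -10], "dr": [0, 0, 0], "fingers": 255},
  ],
)

```text
time: 5.8
tcp_pos: [0.5857, 0.0016, 0.2773]
eef_rot: [[-0.732, 0.681, 0.001], [0.681, 0.732, -0.0], [-0.001, 0.001, -1.0]]
wrist_force: [-0.5, -0.1, -3.3]
grip_width: 0.0237
grip_force: 40.0
```

drive_tool(
  plan=[
    {"delta_pos": [0, 0, -1], "dr": [0, 0, 0], "fingers": 255},
    {"delta_pos": [0, 0, -2], "dr": [0, 0, 0], "fingers": 255},
    {"delta_pos": [0, 0, -3], "dr": [0, 0, 0], "fingers": 255},
    {"delta_pos": [0, 0, -4], "dr": [0, 0, 0], "fingers": 255},
    {"delta_pos": [0, 0, -4], "dr": [0, 0, 0], "fingers": 255},
  ],
)

```text
time: 6.3
tcp_pos: [0.5853, 0.0011, 0.2725]
eef_rot: [[-0.732, 0.682, -0.0], [0.682, 0.732, 0.0], [0.0, -0.0, -1.0]]
wrist_force: [0.2, 0.4, -4.1]
grip_width: 0.0241
grip_force: 40.0
```

drive_tool(
  plan=[
    {"delta_pos": [0, 0, -1], "dr": [0, 0, 0], "fingers": 255},
    {"delta_pos": [0, 0, -2], "dr": [0, 0, 0], "fingers": 255},
    {"delta_pos": [0, 0, -3], "dr": [0, 0, 0], "fingers": 255},
    {"delta_pos": [0, 0, -3], "dr": [0, 0, 0], "fingers": 255},
    {"delta_pos": [0, 0, -3], "dr": [0, 0, 0], "fingers": 255},
  ],
)

```text
time: 6.8
tcp_pos: [0.5854, 0.0011, 0.2696]
eef_rot: [[-0.732, 0.681, -0.0], [0.681, 0.732, 0.0], [0.0, -0.0, -1.0]]
wrist_force: [-0.2, -0.2, -4.1]
grip_width: 0.0233
grip_force: 40.0
```

drive_tool(
  plan=[
    {"delta_pos": [0, 0, -1], "dr": [0, 0, 0], "fingers": 255},
    {"delta_pos": [0, 0, -2], "dr": [0, 0, 0], "fingers": 255},
    {"delta_pos": [0, 0, -3], "dr": [0, 0, 0], "fingers": 255},
    {"delta_pos": [0, 0, -3], "dr": [0, 0, 0], "fingers": 255},
    {"delta_pos": [0, 0, -3], "dr": [0, 0, 0], "fingers": 255},
  ],
)

```text
time: 7.3
tcp_pos: [0.5855, 0.0011, 0.2671]
eef_rot: [[-0.732, 0.681, 0.0], [0.681, 0.732, -0.0], [-0.0, 0.0, -1.0]]
wrist_force: [-0.8, -0.4, 0.7]
grip_width: 0.0234
grip_force: 40.0
```

Contact with the table came at TCP z = 0.267, so the grip was about 10 mm too high. I'll release, lower, and regrasp with a full closing time.

drive_tool(
  plan=[
    {"delta_pos": [0, 0, 1], "dr": [0, 0, 0], "fingers": 60},
    {"delta_pos": [0, 0, 1], "dr": [0, 0, 0], "fingers": 60},
    {"delta_pos": [0, 0, 1], "dr": [0, 0, 0], "fingers": 60},
    {"delta_pos": [1, -1, -4], "dr": [0, 0, 0], "fingers": 60},
    {"delta_pos": [1, -1, -9], "dr": [0, 0, 0], "fingers": 60},
  ],
)

```text
time: 7.8
tcp_pos: [0.5865, 0.0, 0.2575]
eef_rot: [[-0.732, 0.682, 0.001], [0.682, 0.732, -0.0], [-0.0, 0.0, -1.0]]
wrist_force: [-0.5, 0.0, -0.4]
grip_width: 0.0589
grip_force: 0.0
```

drive_tool(
  plan=[
    {"delta_pos": [0, 0, 0], "dr": [0, 0, 0], "fingers": 255},
    {"delta_pos": [0, 0, 0], "dr": [0, 0, 0], "fingers": 255},
    {"delta_pos": [0, 0, 0], "dr": [0, 0, 0], "fingers": 255},
    {"delta_pos": [0, 0, 0], "dr": [0, 0, 0], "fingers": 255},
    {"delta_pos": [0, 0, 0], "dr": [0, 0, 0], "fingers": 255},
  ],
)

```text
time: 8.3
tcp_pos: [0.5865, 0.0001, 0.2579]
eef_rot: [[-0.732, 0.681, 0.0], [0.681, 0.732, -0.0], [-0.0, 0.0, -1.0]]
wrist_force: [-0.2, -1.3, 0.2]
grip_width: 0.0281
grip_force: 0.0
```

drive_tool(
  plan=[
    {"delta_pos": [0, 0, 0], "dr": [0, 0, 0], "fingers": 255},
    {"delta_pos": [0, 0, 0], "dr": [0, 0, 0], "fingers": 255},
    {"delta_pos": [0, 0, 0], "dr": [0, 0, 0], "fingers": 255},
    {"delta_pos": [0, 0, 0], "dr": [0, 0, 0], "fingers": 255},
    {"delta_pos": [0, 0, 0], "dr": [0, 0, 0], "fingers": 255},
  ],
)

```text
time: 8.8
tcp_pos: [0.5865, 0.0002, 0.2579]
eef_rot: [[-0.732, 0.681, 0.0], [0.681, 0.732, 0.0], [-0.0, 0.0, -1.0]]
wrist_force: [1.3, 0.9, 0.5]
grip_width: 0.0238
grip_force: 40.0
```

drive_tool(
  plan=[
    {"delta_pos": [0, 0, 20], "dr": [0, 0, 0], "fingers": 255},
    {"delta_pos": [0, 0, 55], "dr": [0, 0, 0], "fingers": 255},
    {"delta_pos": [-5, 15, 85], "dr": [0, 0, 0], "fingers": 255},
    {"delta_pos": [-20, 50, 95], "dr": [0, 0, 0], "fingers": 255},
    {"delta_pos": [-35, 90, 95], "dr": [0, 0, -0.01], "fingers": 255},
  ],
)

```text
time: 9.3
tcp_pos: [0.5516, 0.0901, 0.3548]
eef_rot: [[-0.723, 0.691, 0.003], [0.691, 0.723, -0.0], [-0.002, 0.002, -1.0]]
wrist_force: [0.3, 0.8, -4.4]
grip_width: 0.0238
grip_force: 40.0
```

drive_tool(
  plan=[
    {"delta_pos": [-15, 35, 0], "dr": [0, 0, 0], "fingers": 255},
    {"delta_pos": [-23, 54, 0], "dr": [0, 0, 0], "fingers": 255},
    {"delta_pos": [-23, 54, 0], "dr": [0, 0, 0], "fingers": 255},
    {"delta_pos": [-23, 54, -10], "dr": [0, 0, 0], "fingers": 255},
    {"delta_pos": [-23, 54, -20], "dr": [0, 0, 0], "fingers": 255},
  ],
)

```text
time: 9.8
tcp_pos: [0.5285, 0.1434, 0.3316]
eef_rot: [[-0.725, 0.689, -0.0], [0.689, 0.725, -0.001], [-0.0, -0.001, -1.0]]
wrist_force: [-0.2, 0.2, -3.7]
grip_width: 0.0239
grip_force: 40.0
```

Run:
```python
from h import *
s=r.read_state();t=[]
print(s["tcp_pos"],s["wrist_force"],np.degrees(np.arctan2(s["eef_rot"][1][0],s["eef_rot"][0][0])))
p=[.5289,.144,.08]
for n in("scene","side"):
    c=r.read_camera(n);u,v=proj(c,p).astype(int)
    t.append(cv2.resize(c["frame"][v-40:v+40,u-40:u+40],(400,400),interpolation=cv2.INTER_CUBIC))
cv2.imwrite("pics/a.png",np.hstack(t)[:,:,::-1])
```

```text
[0.52852117 0.14342585 0.33160716] [-0.20013922  0.22815318 -3.70880416] 136.43152434490185
```

View pics/a.png

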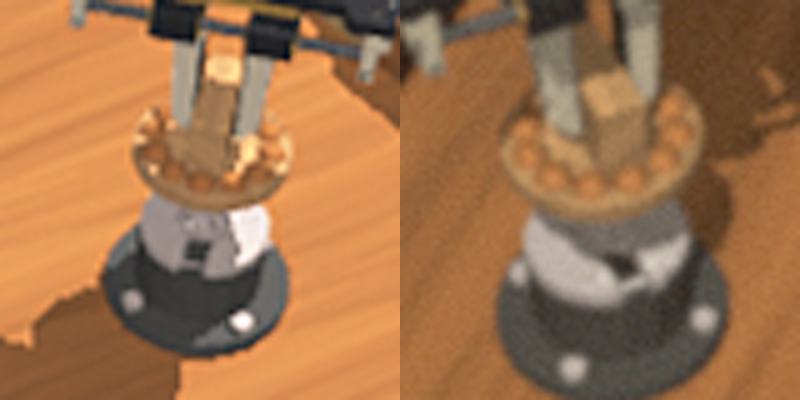

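The picture shows the blank above the collar, bar in line with the gap, disc centred on the socket. Lowering gently.

drive_tool(
  plan=[
    {"delta_pos": [0, 0, -3], "dr": [0, 0, 0], "fingers": 255},
    {"delta_pos": [0, 0, -6], "dr": [0, 0, 0], "fingers": 255},
    {"delta_pos": [0, 0, -9], "dr": [0, 0, 0], "fingers": 255},
    {"delta_pos": [0, 0, -11], "dr": [0, 0, 0], "fingers": 255},
    {"delta_pos": [0, 0, -12], "dr": [0, 0, 0], "fingers": 255},
  ],
)

```text
time: 10.4
tcp_pos: [0.5284, 0.1441, 0.3205]
eef_rot: [[-0.725, 0.689, -0.0], [0.689, 0.725, -0.0], [0.0, -0.0, -1.0]]
wrist_force: [-0.7, 0.2, -3.6]
grip_width: 0.0242
grip_force: 40.0
```

drive_tool(
  plan=[
    {"delta_pos": [0, 0, -1], "dr": [0, 0, 0], "fingers": 255},
    {"delta_pos": [0, 0, -2], "dr": [0, 0, 0], "fingers": 255},
    {"delta_pos": [0, 0, -3], "dr": [0, 0, 0], "fingers": 255},
    {"delta_pos": [0, 0, -3], "dr": [0, 0, 0], "fingers": 255},
    {"delta_pos": [0, 0, -3], "dr": [0, 0, 0], "fingers": 255},
  ],
)

```text
time: 10.9
tcp_pos: [0.5284, 0.1442, 0.3178]
eef_rot: [[-0.725, 0.689, 0.0], [0.689, 0.725, 0.0], [-0.0, 0.0, -1.0]]
wrist_force: [-0.1, -0.8, -5.0]
grip_width: 0.0236
grip_force: 40.0
```

drive_tool(
  plan=[
    {"delta_pos": [0, 0, -1], "dr": [0, 0, 0], "fingers": 255},
    {"delta_pos": [0, 0, -2], "dr": [0, 0, 0], "fingers": 255},
    {"delta_pos": [0, 0, -3], "dr": [0, 0, 0], "fingers": 255},
    {"delta_pos": [0, 0, -3], "dr": [0, 0, 0], "fingers": 255},
    {"delta_pos": [0, 0, -3], "dr": [0, 0, 0], "fingers": 255},
  ],
)

```text
time: 11.4
tcp_pos: [0.5283, 0.1441, 0.3147]
eef_rot: [[-0.725, 0.689, -0.0], [0.689, 0.725, -0.0], [0.0, -0.0, -1.0]]
wrist_force: [0.3, 0.0, -3.5]
grip_width: 0.0238
grip_force: 40.0
```

drive_tool(
  plan=[
    {"delta_pos": [0, 0, -1], "dr": [0, 0, 0], "fingers": 255},
    {"delta_pos": [0, 0, -2], "dr": [0, 0, 0], "fingers": 255},
    {"delta_pos": [0, 0, -3], "dr": [0, 0, 0], "fingers": 255},
    {"delta_pos": [0, 0, -3], "dr": [0, 0, 0], "fingers": 255},
    {"delta_pos": [0, 0, -3], "dr": [0, 0, 0], "fingers": 255},
  ],
)

```text
time: 11.9
tcp_pos: [0.5283, 0.1441, 0.3117]
eef_rot: [[-0.725, 0.689, -0.0], [0.689, 0.725, -0.0], [0.0, -0.0, -1.0]]
wrist_force: [-0.3, -0.5, -3.9]
grip_width: 0.0239
grip_force: 40.0
```

drive_tool(
  plan=[
    {"delta_pos": [0, 0, -2], "dr": [0, 0, 0], "fingers": 255},
    {"delta_pos": [0, 0, -4], "dr": [0, 0, 0], "fingers": 255},
    {"delta_pos": [0, 0, -6], "dr": [0, 0, 0], "fingers": 255},
    {"delta_pos": [0, 0, -8], "dr": [0, 0, 0], "fingers": 255},
    {"delta_pos": [0, 0, -10], "dr": [0, 0, 0], "fingers": 255},
  ],
)

```text
time: 12.4
tcp_pos: [0.5283, 0.1441, 0.3015]
eef_rot: [[-0.725, 0.689, -0.0], [0.689, 0.725, -0.0], [0.0, -0.0, -1.0]]
wrist_force: [0.6, 0.3, -3.7]
grip_width: 0.0236
grip_force: 40.0
```

drive_tool(
  plan=[
    {"delta_pos": [0, 0, -1], "dr": [0, 0, 0], "fingers": 255},
    {"delta_pos": [0, 0, -2], "dr": [0, 0, 0], "fingers": 255},
    {"delta_pos": [0, 0, -3], "dr": [0, 0, 0], "fingers": 255},
    {"delta_pos": [0, 0, -4], "dr": [0, 0, 0], "fingers": 255},
    {"delta_pos": [0, 0, -4], "dr": [0, 0, 0], "fingers": 255},
  ],
)

```text
time: 12.9
tcp_pos: [0.5283, 0.1441, 0.2976]
eef_rot: [[-0.725, 0.689, -0.0], [0.689, 0.725, -0.0], [0.0, -0.0, -1.0]]
wrist_force: [0.2, -0.4, -4.3]
grip_width: 0.0235
grip_force: 40.0
```

drive_tool(
  plan=[
    {"delta_pos": [0, 0, -1], "dr": [0, 0, 0], "fingers": 255},
    {"delta_pos": [0, 0, -2], "dr": [0, 0, 0], "fingers": 255},
    {"delta_pos": [0, 0, -3], "dr": [0, 0, 0], "fingers": 255},
    {"delta_pos": [0, 0, -3], "dr": [0, 0, 0], "fingers": 255},
    {"delta_pos": [0, 0, -3], "dr": [0, 0, 0], "fingers": 255},
  ],
)

```text
time: 13.4
tcp_pos: [0.5285, 0.1442, 0.2954]
eef_rot: [[-0.725, 0.689, 0.001], [0.689, 0.725, 0.0], [-0.0, 0.001, -1.0]]
wrist_force: [-1.6, 0.3, 3.0]
grip_width: 0.0241
grip_force: 40.0
```

Lugs are on the ledge, with about 7 N of light press. Twisting clockwise to just before the notch range.

drive_tool(
  plan=[
    {"delta_pos": [0, 0, 0], "dr": [0, 0, -0.06], "fingers": 255},
    {"delta_pos": [0, 0, 0], "dr": [0, 0, -0.12], "fingers": 255},
    {"delta_pos": [0, 0, 0], "dr": [0, 0, -0.18], "fingers": 255},
    {"delta_pos": [0, 0, 0], "dr": [0, 0, -0.24], "fingers": 255},
    {"delta_pos": [0, 0, 0], "dr": [0, 0, -0.3], "fingers": 255},
  ],
)

```text
time: 13.9
tcp_pos: [0.5289, 0.1443, 0.2956]
eef_rot: [[-0.487, 0.873, 0.002], [0.873, 0.487, 0.0], [-0.001, 0.002, -1.0]]
wrist_force: [0.5, 0.6, 2.0]
grip_width: 0.0239
grip_force: 40.0
```

```bash
cat > st.py <<'E'
from h import *
s=r.read_state();R=s["eef_rot"];print(np.round(s["tcp_pos"],4),"yaw",round(float(np.degrees(np.arctan2(R[1][0],R[0][0]))),2),np.round(s["wrist_force"],1),np.round(s["wrist_torque"],3),s["time"])
E
python3 st.py
```

```text
[0.5289 0.1443 0.2956] yaw 119.15 [0.5 0.6 2. ] [ 0.029 -0.177  0.083] 13.9
```

drive_tool(
  plan=[
    {"delta_pos": [0, 0, 0], "dr": [0, 0, -0.06], "fingers": 255},
    {"delta_pos": [0, 0, 0], "dr": [0, 0, -0.12], "fingers": 255},
    {"delta_pos": [0, 0, 0], "dr": [0, 0, -0.18], "fingers": 255},
    {"delta_pos": [0, 0, 0], "dr": [0, 0, -0.22], "fingers": 255},
    {"delta_pos": [0, 0, 0], "dr": [0, 0, -0.25], "fingers": 255},
  ],
)

```text
time: 14.4
tcp_pos: [0.5289, 0.1442, 0.2956]
eef_rot: [[-0.257, 0.967, 0.002], [0.967, 0.257, 0.0], [-0.0, 0.002, -1.0]]
wrist_force: [1.1, 0.1, 2.5]
grip_width: 0.0237
grip_force: 40.0
```

```bash
python3 st.py
```

```text
[0.5289 0.1442 0.2956] yaw 104.86 [1.1 0.1 2.5] [ 0.05  -0.349  0.117] 14.4
```

drive_tool(
  plan=[
    {"delta_pos": [0, 0, -0.5], "dr": [0, 0, -0.02], "fingers": 255},
    {"delta_pos": [0, 0, -0.5], "dr": [0, 0, -0.04], "fingers": 255},
    {"delta_pos": [0, 0, -0.5], "dr": [0, 0, -0.06], "fingers": 255},
    {"delta_pos": [0, 0, -0.5], "dr": [0, 0, -0.08], "fingers": 255},
    {"delta_pos": [0, 0, -0.5], "dr": [0, 0, -0.1], "fingers": 255},
  ],
)

```text
time: 14.9
tcp_pos: [0.5285, 0.1441, 0.2944]
eef_rot: [[-0.159, 0.987, 0.0], [0.987, 0.159, 0.0], [-0.0, 0.0, -1.0]]
wrist_force: [1.1, 0.9, 3.4]
grip_width: 0.0237
grip_force: 40.0
```

```bash
python3 st.py
```

```text
[0.5285 0.1441 0.2944] yaw 99.14 [1.1 0.9 3.4] [ 0.034 -0.48   0.14 ] 14.9
```

drive_tool(
  plan=[
    {"delta_pos": [0, 0, 0], "dr": [0, 0, -0.02], "fingers": 255},
    {"delta_pos": [0, 0, 0], "dr": [0, 0, -0.04], "fingers": 255},
    {"delta_pos": [0, 0, 0], "dr": [0, 0, -0.06], "fingers": 255},
    {"delta_pos": [0, 0, 0], "dr": [0, 0, -0.08], "fingers": 255},
    {"delta_pos": [0, 0, 0], "dr": [0, 0, -0.1], "fingers": 255},
  ],
)

```text
time: 15.4
tcp_pos: [0.5283, 0.1441, 0.2942]
eef_rot: [[-0.059, 0.998, -0.0], [0.998, 0.059, -0.0], [-0.0, -0.0, -1.0]]
wrist_force: [0.7, 0.1, 3.2]
grip_width: 0.0238
grip_force: 40.0
```

```bash
python3 st.py
```

```text
[0.5283 0.1441 0.2942] yaw 93.4 [0.7 0.1 3.2] [ 0.01  -0.333  0.127] 15.4
```

drive_tool(
  plan=[
    {"delta_pos": [0, 0, 0], "dr": [0, 0, -0.02], "fingers": 255},
    {"delta_pos": [0, 0, 0], "dr": [0, 0, -0.04], "fingers": 255},
    {"delta_pos": [0, 0, 0], "dr": [0, 0, -0.06], "fingers": 255},
    {"delta_pos": [0, 0, 0], "dr": [0, 0, -0.08], "fingers": 255},
    {"delta_pos": [0, 0, 0], "dr": [0, 0, -0.1], "fingers": 255},
  ],
)

```text
time: 15.9
tcp_pos: [0.5283, 0.1441, 0.2942]
eef_rot: [[0.041, 0.999, -0.0], [0.999, -0.041, -0.0], [-0.0, -0.0, -1.0]]
wrist_force: [0.3, 0.2, 3.6]
grip_width: 0.0236
grip_force: 40.0
```

```bash
python3 st.py
```

```text
[0.5283 0.1441 0.2942] yaw 87.67 [0.3 0.2 3.6] [-0.043 -0.146  0.069] 15.9
```

Turned 48.8° so far, with no drop felt yet.

drive_tool(
  plan=[
    {"delta_pos": [0, 0, 0], "dr": [0, 0, -0.02], "fingers": 255},
    {"delta_pos": [0, 0, 0], "dr": [0, 0, -0.04], "fingers": 255},
    {"delta_pos": [0, 0, 0], "dr": [0, 0, -0.06], "fingers": 255},
    {"delta_pos": [0, 0, 0], "dr": [0, 0, -0.08], "fingers": 255},
    {"delta_pos": [0, 0, 0], "dr": [0, 0, -0.1], "fingers": 255},
  ],
)

```text
time: 16.4
tcp_pos: [0.5284, 0.1441, 0.2942]
eef_rot: [[0.14, 0.99, 0.0], [0.99, -0.14, -0.0], [-0.0, 0.0, -1.0]]
wrist_force: [0.3, 1.1, 3.8]
grip_width: 0.0237
grip_force: 40.0
```

```bash
python3 st.py
```

```text
[0.5284 0.1441 0.2942] yaw 81.94 [0.3 1.1 3.8] [-0.079 -0.306  0.173] 16.4
```

drive_tool(
  plan=[
    {"delta_pos": [0, 0, 0], "dr": [0, 0, -0.02], "fingers": 255},
    {"delta_pos": [0, 0, 0], "dr": [0, 0, -0.04], "fingers": 255},
    {"delta_pos": [0, 0, 0], "dr": [0, 0, -0.06], "fingers": 255},
    {"delta_pos": [0, 0, 0], "dr": [0, 0, -0.08], "fingers": 255},
    {"delta_pos": [0, 0, 0], "dr": [0, 0, -0.1], "fingers": 255},
  ],
)

```text
time: 16.9
tcp_pos: [0.5284, 0.1441, 0.2943]
eef_rot: [[0.238, 0.971, 0.0], [0.971, -0.238, -0.0], [-0.0, 0.0, -1.0]]
wrist_force: [1.7, -0.8, 3.2]
grip_width: 0.0238
grip_force: 40.0
```

```bash
python3 st.py
```

```text
[0.5284 0.1441 0.2943] yaw 76.21 [ 1.7 -0.8  3.2] [-0.098 -0.273  0.192] 16.9
```

Turned 60.2° and still on the ledge.

drive_tool(
  plan=[
    {"delta_pos": [0, 0, 0], "dr": [0, 0, -0.02], "fingers": 255},
    {"delta_pos": [0, 0, 0], "dr": [0, 0, -0.04], "fingers": 255},
    {"delta_pos": [0, 0, 0], "dr": [0, 0, -0.06], "fingers": 255},
    {"delta_pos": [0, 0, 0], "dr": [0, 0, -0.08], "fingers": 255},
    {"delta_pos": [0, 0, 0], "dr": [0, 0, -0.1], "fingers": 255},
  ],
)

```text
time: 17.4
tcp_pos: [0.5284, 0.1441, 0.2943]
eef_rot: [[0.334, 0.943, 0.0], [0.943, -0.334, -0.0], [-0.0, 0.0, -1.0]]
wrist_force: [0.9, 0.2, 4.4]
grip_width: 0.024
grip_force: 40.0
```

```bash
python3 st.py
```

```text
[0.5284 0.1441 0.2943] yaw 70.48 [0.9 0.2 4.4] [-0.178 -0.384  0.073] 17.4
```

drive_tool(
  plan=[
    {"delta_pos": [0, 0, 0], "dr": [0, 0, -0.02], "fingers": 255},
    {"delta_pos": [0, 0, 0], "dr": [0, 0, -0.04], "fingers": 255},
    {"delta_pos": [0, 0, 0], "dr": [0, 0, -0.06], "fingers": 255},
    {"delta_pos": [0, 0, 0], "dr": [0, 0, -0.08], "fingers": 255},
    {"delta_pos": [0, 0, 0], "dr": [0, 0, -0.1], "fingers": 255},
  ],
)

```text
time: 17.9
tcp_pos: [0.5287, 0.144, 0.2945]
eef_rot: [[0.427, 0.904, 0.001], [0.904, -0.427, -0.0], [0.0, 0.001, -1.0]]
wrist_force: [4.4, -0.5, 2.4]
grip_width: 0.0233
grip_force: 40.0
```

```bash
python3 st.py
```

```text
[0.5287 0.144  0.2945] yaw 64.75 [ 4.4 -0.5  2.4] [-0.515 -1.14   0.145] 17.9
```

A lateral force of 4 N has appeared, so I'll use smaller steps.

drive_tool(
  plan=[
    {"delta_pos": [0, 0, 0], "dr": [0, 0, -0.01], "fingers": 255},
    {"delta_pos": [0, 0, 0], "dr": [0, 0, -0.02], "fingers": 255},
    {"delta_pos": [0, 0, 0], "dr": [0, 0, -0.03], "fingers": 255},
    {"delta_pos": [0, 0, 0], "dr": [0, 0, -0.04], "fingers": 255},
    {"delta_pos": [0, 0, 0], "dr": [0, 0, -0.04], "fingers": 255},
  ],
)

```text
time: 18.4
tcp_pos: [0.5278, 0.1442, 0.2931]
eef_rot: [[0.461, 0.887, -0.002], [0.887, -0.461, 0.0], [-0.001, -0.002, -1.0]]
wrist_force: [2.4, 1.2, -5.3]
grip_width: 0.0234
grip_force: 40.0
```

```bash
python3 st.py
```

```text
[0.5278 0.1442 0.2931] yaw 62.53 [ 2.4  1.2 -5.3] [ 0.285 -0.516  0.033] 18.4
```

The support vanished at about 74°, so the lugs are over the notches. Lowering.

drive_tool(
  plan=[
    {"delta_pos": [0, 0, -1], "dr": [0, 0, 0], "fingers": 255},
    {"delta_pos": [0, 0, -2], "dr": [0, 0, 0], "fingers": 255},
    {"delta_pos": [0, 0, -3], "dr": [0, 0, 0], "fingers": 255},
    {"delta_pos": [0, 0, -4], "dr": [0, 0, 0], "fingers": 255},
    {"delta_pos": [0, 0, -4], "dr": [0, 0, 0], "fingers": 255},
  ],
)

```text
time: 18.9
tcp_pos: [0.5282, 0.1441, 0.2899]
eef_rot: [[0.461, 0.887, -0.001], [0.887, -0.461, -0.0], [-0.001, -0.001, -1.0]]
wrist_force: [0.7, -0.3, -4.8]
grip_width: 0.0238
grip_force: 40.0
```

```bash
python3 st.py
```

```text
[0.5282 0.1441 0.2899] yaw 62.55 [ 0.7 -0.3 -4.8] [ 0.059 -0.024  0.015] 18.9
```

drive_tool(
  plan=[
    {"delta_pos": [0, 0, -1], "dr": [0, 0, 0], "fingers": 255},
    {"delta_pos": [0, 0, -2], "dr": [0, 0, 0], "fingers": 255},
    {"delta_pos": [0, 0, -3], "dr": [0, 0, 0], "fingers": 255},
    {"delta_pos": [0, 0, -4], "dr": [0, 0, 0], "fingers": 255},
    {"delta_pos": [0, 0, -4], "dr": [0, 0, 0], "fingers": 255},
  ],
)

```text
time: 19.4
tcp_pos: [0.5283, 0.1441, 0.286]
eef_rot: [[0.461, 0.887, -0.0], [0.887, -0.461, -0.0], [-0.0, -0.0, -1.0]]
wrist_force: [0.6, 0.3, -3.7]
grip_width: 0.0238
grip_force: 40.0
```

```bash
python3 st.py
```

```text
[0.5283 0.1441 0.286 ] yaw 62.56 [ 0.6  0.3 -3.7] [-0.03  -0.024 -0.006] 19.4
```

drive_tool(
  plan=[
    {"delta_pos": [0, 0, -1], "dr": [0, 0, 0], "fingers": 255},
    {"delta_pos": [0, 0, -2], "dr": [0, 0, 0], "fingers": 255},
    {"delta_pos": [0, 0, -2.5], "dr": [0, 0, 0], "fingers": 255},
    {"delta_pos": [0, 0, -2.5], "dr": [0, 0, 0], "fingers": 255},
    {"delta_pos": [0, 0, -2.5], "dr": [0, 0, 0], "fingers": 255},
  ],
)

```text
time: 19.9
tcp_pos: [0.5284, 0.1441, 0.2839]
eef_rot: [[0.461, 0.887, 0.0], [0.887, -0.461, 0.0], [0.0, 0.0, -1.0]]
wrist_force: [-1.8, -0.1, -2.9]
grip_width: 0.0235
grip_force: 40.0
```

```bash
python3 st.py
```

```text
[0.5284 0.1441 0.2839] yaw 62.55 [-1.8 -0.1 -2.9] [-0.115  0.16   0.003] 19.9
```

On the notch floor (foot about 26 mm). Releasing and withdrawing.

drive_tool(
  plan=[
    {"delta_pos": [0, 0, 0], "dr": [0, 0, 0], "fingers": 80},
    {"delta_pos": [0, 0, 0], "dr": [0, 0, 0], "fingers": 80},
    {"delta_pos": [0, 0, 0], "dr": [0, 0, 0], "fingers": 80},
    {"delta_pos": [0, 0, 0], "dr": [0, 0, 0], "fingers": 80},
    {"delta_pos": [0, 0, 0], "dr": [0, 0, 0], "fingers": 80},
  ],
)

```text
time: 20.4
tcp_pos: [0.5285, 0.1441, 0.2839]
eef_rot: [[0.461, 0.887, 0.0], [0.887, -0.461, 0.0], [0.0, 0.0, -1.0]]
wrist_force: [-0.1, 0.3, -0.6]
grip_width: 0.0588
grip_force: 0.0
```

drive_tool(
  plan=[
    {"delta_pos": [0, 0, 10], "dr": [0, 0, 0], "fingers": 80},
    {"delta_pos": [0, 0, 30], "dr": [0, 0, 0], "fingers": 80},
    {"delta_pos": [0, 0, 60], "dr": [0, 0, 0], "fingers": 80},
    {"delta_pos": [0, 0, 95], "dr": [0, 0, 0], "fingers": 80},
    {"delta_pos": [0, 0, 120], "dr": [0, 0, 0], "fingers": 80},
  ],
)

```text
time: 20.9
tcp_pos: [0.5285, 0.1441, 0.4072]
eef_rot: [[0.461, 0.887, 0.003], [0.887, -0.461, 0.0], [0.002, 0.002, -1.0]]
wrist_force: [0.9, -0.0, 0.3]
grip_width: 0.0638
grip_force: 0.0
```

```bash
python3 st.py
python3 - <<'E'
from h import *
t=[];p=[.5285,.144,.08]
for n in("scene","side"):
    c=r.read_camera(n);u,v=proj(c,p).astype(int);print(n,(proj(c,[.5285,.144,.126])-[u-40,v-40])*5)
    t.append(cv2.resize(c["frame"][v-40:v+40,u-40:u+40],(400,400),interpolation=cv2.INTER_CUBIC))
cv2.imwrite("pics/end.png",np.hstack(t)[:,:,::-1])
E
```

```text
[0.5285 0.1441 0.4072] yaw 62.55 [ 0.9 -0.   0.3] [ 0.042 -0.047  0.005] 20.9
scene [209.71367598 146.82946342]
side [197.24086902 133.77848382]
```

View pics/end.png

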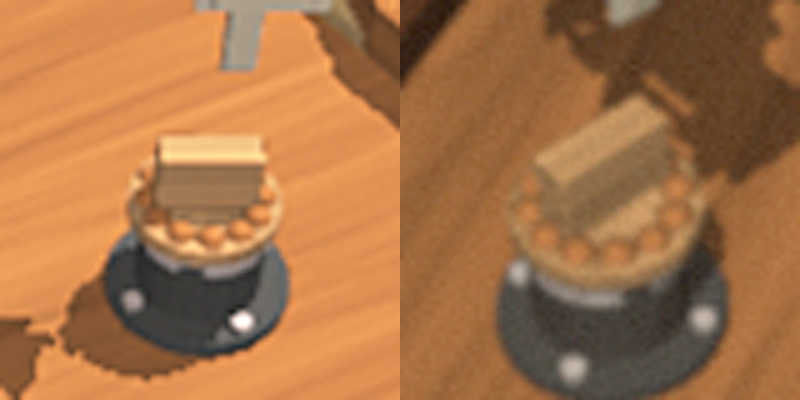

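The blank sits level in the socket with its bar turned. The bar's top is at crop (211,150), against (210,147) predicted for seated. The gripper is clear.

```bash
python3 -c "
from cell import r
print(r.finish_job())"
```

```text
the job is handed in; nothing more can be done
None
```

The blank is mounted: its lugs dropped into the notches about 74° clockwise from the gaps. It hangs level and released with the gripper clear, and the job was handed in at about 21 s; no verdict was shown.

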